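# Dock the inspection torch under its sprung hold-down arm

### The job

Put the black pocket torch away in its charging dock: slide it lengthwise, either end first and switch side up, along the dock so that it pushes up the sprung hold-down arm, until its leading end meets the end stop. Then let go, leaving the torch flat on the dock with the arm bearing down on it.

Things in the scene. Friction and masses are not known exactly. Their poses are not given: they have to be found in the camera images.
- torch: Flat black box-shaped pocket torch, 30 mm wide, 135 mm long, body 20 mm high; a small red slide switch stands 3 mm higher on its top. Loose, 0.06 to 0.13 kg, lying switch up. Origin: centre of its underside. y: along its length (the switch lies at y = 26 to 36 mm), x: across, z: up.
- dock: Fixed grey dock. Origin at table height; x: way the torch slides in, z up. Deck 12 mm high: tongue 20 mm wide from x = -75 to 10 mm, then 74 mm wide. End-stop face x = 75; side guides 16 mm above deck, 38 mm apart, x = 15 to 75, mouth flared from x = 0. Docked torch: centre x = 7.5, y = 0. Hold the torch by its rear half; lower it with its leading end short of x = 0, then slide.
- hold_arm (a joint): Steel sprung hold-down arm over the dock, 26 mm wide, hinged behind the end stop. 0 = at rest, rad, grows as it lifts. At rest its foot (dock x = 55 mm) is 13 mm above the deck, so the torch lifts it 7 mm (about 0.12); its upturned lip faces the incoming torch from x = 8, 45 mm above the table. Spring: 2 N at the foot, 3 N lifted; pushing in takes up to about 10 N.

How it is judged:
By the outcome, as a careful person would: the job done as asked, in the order asked, and still so for the second after the job is handed in, with the robot touching nothing.
It also fails if it takes over 40 s, if anything falls off the work surface, if the arm or the gripper's body presses on something with over 40 N, if the wrist force passes 120 N, or if a joint passes its speed limit or range.

### The arm

A 6-joint arm with a two-finger parallel gripper is mounted at the origin on a cart in front of the work surface, level with it; the furniture and walls round the work are solid. World frame = base frame: x ahead of the robot, y to its left, z up, the work surface at z = 0. Lengths are in m, angles in rad, forces in N, time in s.
With the tool pointing down it reaches from about 0.4 to 0.825 m from the base axis. Payload 7 kg.
Tool frame: the origin (TCP) lies midway between the tips of the shut fingers; the grasp point (between the pads) lies 19 mm behind it; z points along the fingers, y is the line along which they close (so a half turn about z gives the same grasp; the last joint's range is limited). The gripper opens to 88 mm and grips with 3 to 60 N. Pads are 19 mm wide; open, the fingers measure 130 mm over their backs; the gripper's body (78 mm by 193 mm) begins 47 mm behind the grasp point.
Start: joints at [1.469, 0.359, 0.012, 0, -1.224, -0.288], TCP at [0.257, 0.624, 0.227] pointing down, gripper open.
Joint ranges: [-3.07, 3.07], [-1.43, 2.12], [-1.02, 1.25], [-3.03, 1.67], [-3.05, -0], [-3.03, 3.03]. Speed limits (rad/s): [2.39, 2.39, 3.01, 3.14, 3.14, 3.14].

### API

Orientations are given as [roll, pitch, yaw] about the fixed x, y, z axes, in that order (R = Rz(yaw) Ry(pitch) Rx(roll)).
In Python, from station import telemetry, eyes, ticket, recognise, trace gives the robot as it stands. The module is installed in compiled form; this text tells all that it offers.
- The arm moves only by the tool servo_tool, never from a script. Its argument "series" is a list that holds one entry, the list of rows, each a list of 4 numbers: the shift along the tool's x, y, z in mm, then the turn about the tool's z in rad. In form: [[[x, y, z, roll], ...]]. A call has exactly 10 rows; each row shifts and turns the commanded pose from where the row before left it, along the tool's axes as they then stand; what a row does not reach is not made up. A row lasts 1/12 s, in which the tool goes at most 41.7 mm and 7.16 degrees, less where a joint would pass 70% of its speed; a pose out of reach is approached as far as the arm can. A call is refused whole if a number of a shift passes 41.7 or a number of a turn 0.125, either way. A call with a gripper value outside its range is refused whole. "claw" is the gripper's target within -1 to 1 (shut at 1, half-way at 0, fully open at -1), set as the call begins (left out, the last holds). The fingers move at their own pace and stop on an object; "grip_force" is the grip in N (left out, the last holds). Time passes only in rows, so rows that do not move let the fingers close, or fill a call up. It gives the time, the measured TCP pose, the force, the opening and the grip force at its end, in the units of the state.
- telemetry.get_state(): the state, without advancing time (a new reading comes with each control period).
- eyes.grab_frame(name): name is "side" or "top" or "wrist"; returns the picture (480x640x3 uint8, red, green, blue); there is no depth.
- eyes.calibration(name): a dict with "mtx" (3x3 intrinsics, pixels), "k1" (the pictures are not rectified: a ray, as slopes to the right and down, at radius r is drawn at 1 + k1 r^2 times it, then the intrinsics apply), "rvec" (rotation vector, rad) and "tvec" (3), from world to camera coordinates, as OpenCV has them. Camera axes: x right, y down, z forward; pixel columns grow to the right and rows downward; lengths in m; the calibration is good to about 2 mm. A picture is of the moment at which its call begins: read the wrist's pose just before it. calibration takes no time and is no camera call; for the wrist camera it gives the pose at the moment of the call.
- ticket.job_done(): hands the job in; it is judged then, once.
Trained networks look in the newest picture that a camera, given by its name, has taken for a name from the list of things; names that differ only in an ending like _2 or _b are one class to them, and where a whole thing is asked for, a point or a joint stands for the part that bears it (a point fixed in the world has none). Each returns a list of dicts, best first, with "conf" (0 to 1); they miss things now and then, are a little off and sometimes report something else, mostly with a low value. They report only what shows in the picture. A call takes as long as a camera call.
- recognise(camera, name): "position" ([x, y, z] in m, in world coordinates, good to about 4 mm: the middle of the surface that is visible of it).
- trace(camera, name): "mask" (480x640 bool, what is visible of it).
The state is a dict: "t": time; "q": joint angles; "qd": joint speeds; "joint_efforts": joint torques, N m; "eef_pos": TCP position; "ee_rot": TCP orientation; "force": force on the tool from outside, world axes, zero at the start; "moment": the same for the moment, N m; "width": finger opening in m; "gripper_force": force on a finger pad.
Only numpy, scipy, OpenCV 4.12 (cv2) and the standard library are available. Lean on these libraries where they do the work, as an engineer would, in place of code of your own. Each camera call takes 0.05 s, during which the arm holds its last target. There are 200 camera calls.

## Working session

There is one attempt and no reset: what is moved stays moved. The work goes in short steps, Python scripts to look and compute and a tool call to move; the robot and the scene stay as the last step left them, time stands still between calls to the robot, and variables do not carry over. Pictures are saved under pics/ and viewed, at most 10 in all, crops included, and the job is handed in when it is done.

Besides the shell and the picture viewer there is one more tool, called after "Call:" as a command line: name --argument value ..., lists and objects as JSON in quotes. servo_tool: Moves the arm, as the interface text tells. Its arguments: {"type":"object","properties":{"series":{"type":"array"},"claw":{"type":"number"},"grip_force":{"type":"number"}},"required":["series"]}

```bash
mkdir -p pics; cat > h.py <<'E'
import numpy as np, cv2
from station import telemetry, eyes, ticket, recognise, trace
def unproj(cam,px,z,cal=None):
    c=cal or eyes.calibration(cam); K=np.array(c["mtx"],float);k=float(np.ravel(c["k1"])[0])
    d=np.array([k,0,0,0,0],float)
    n=cv2.undistortPoints(np.array(px,float).reshape(-1,1,2),K,d).reshape(-1,2)
    R=cv2.Rodrigues(np.array(c["rvec"],float))[0];t=np.array(c["tvec"],float).ravel()
    o=-R.T@t; r=np.c_[n,np.ones(len(n))]@R
    return o+r*((z-o[2])/r[:,2])[:,None]
def rect(mask):
    cs=max(cv2.findContours(mask.astype(np.uint8),0,1)[0],key=cv2.contourArea)
    return cs.reshape(-1,2)
def save(cam,name):
    im=eyes.grab_frame(cam); cv2.imwrite(f"pics/{name}.png",im[:,:,::-1]); return im
E
python3 - <<'E'
from h import *
print(telemetry.get_state())
a=save("top","top1"); b=save("side","side1"); 
cv2.imwrite("pics/both.png",cv2.resize(np.vstack([a,b])[:,:,::-1],(400,600)))
for cam in("top","side"):
  for n in("torch","dock","hold_arm"):
    r=recognise(cam,n); print(cam,n,[(np.round(x["position"],3),round(x["conf"],2)) for x in r[:3]])
    m=trace(cam,n)
    if m:
      c=rect(m[0]["mask"]); q=cv2.boxPoints(cv2.minAreaRect(c)); print(m[0]["conf"],q.round().tolist())
      for z in (0.0,.012,.02): 
        w=unproj(cam,c,z)[:,:2].astype(np.float32); print(z,cv2.minAreaRect(w*1000))
E
```

```text
{'t': 0.0, 'q': array([ 1.46910823e+00,  3.59334540e-01,  1.10724182e-02, -3.74176952e-04,
       -1.22409909e+00, -2.88108585e-01]), 'qd': array([-0.00125407, -0.00022432,  0.00028945, -0.0001769 ,  0.00250515,
       -0.00123117]), 'joint_efforts': array([ 4.19389371e-04, -5.82715809e+01,  2.93070495e+01,  6.99703753e+00,
        6.97188894e-03, -1.59509377e-04]), 'eef_pos': array([0.25632588, 0.62390876, 0.22565811]), 'ee_rot': array([ 3.13999231e+00, -1.07434082e-04, -3.89924015e-01]), 'force': array([-0.07660392, -1.10100383,  0.23164743]), 'moment': array([ 0.061438  ,  0.04706699, -0.00448559]), 'gripper_force': 0.0, 'width': 0.08747105086388386}
top torch [(array([ 0.503, -0.334,  0.017]), 0.96)]
0.64 [[440.0, 286.0], [443.0, 271.0], [507.0, 282.0], [504.0, 297.0]]
0.0 ((504.9116516113281, -338.88983154296875), (140.1826934814453, 33.75008773803711), 79.9631118774414)
0.012 ((504.1686096191406, -334.86029052734375), (138.5032958984375, 33.34569549560547), 79.96308898925781)
0.02 ((503.6732482910156, -332.17388916015625), (137.38365173339844, 33.076210021972656), 79.9630966186
[... 1146 characters left out ...]
67578, 123.73910522460938), 8.461193084716797)
0.012 ((619.0009765625, 90.15867614746094), (247.52777099609375, 121.32064819335938), 8.461181640625)
0.02 ((610.6707153320312, 75.83708190917969), (244.23817443847656, 119.70833587646484), 8.461175918579102)
side hold_arm [(array([0.645, 0.08 , 0.042]), 0.88)]
0.81 [[285.0, 230.0], [326.0, 225.0], [327.0, 239.0], [287.0, 244.0]]
0.0 ((693.038818359375, 148.18653869628906), (112.30831909179688, 71.08103942871094), 2.2426071166992188)
0.012 ((679.3406372070312, 125.98986053466797), (110.11319732666016, 69.69175720214844), 2.242605447769165)
0.02 ((670.2085571289062, 111.19208526611328), (108.64987182617188, 68.76556396484375), 2.2426066398620605)
```

View pics/top1.png

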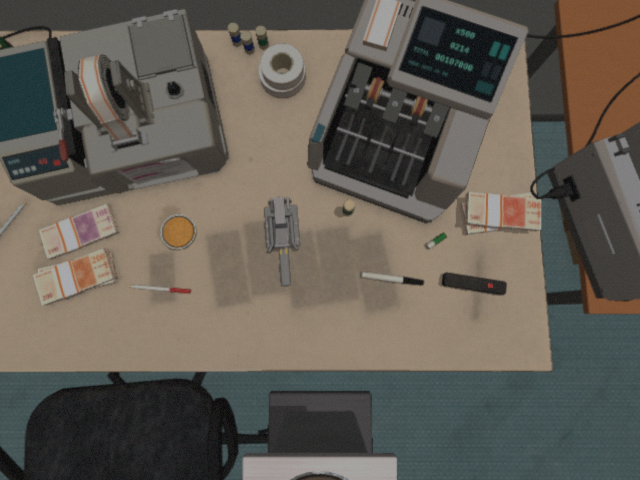

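View pics/side1.png

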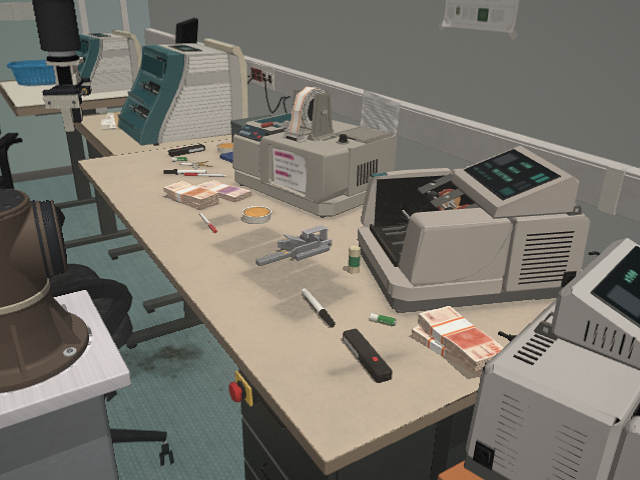

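The top view shows the torch at px (474,284) with its red switch near the right end (490,287). The dock's tongue points toward the robot at (285,284), and the hold-down arm is at (280,215). I'll lead with the plain end and grip the switch half.

```bash
cat >> h.py <<'E'
def plan(tgt,yaw,n,polar=False,pos=None,y0=None):
    s=telemetry.get_state(); p=np.array(s["eef_pos"] if pos is None else pos,float); y0=s["ee_rot"][2] if y0 is None else y0
    dy=(yaw-y0+np.pi)%(2*np.pi)-np.pi; tgt=np.array(tgt,float)
    f=np.arange(n+1)/n
    if polar:
        A=[np.hypot(p[0],p[1]),np.arctan2(p[1],p[0]),p[2]];B=[np.hypot(tgt[0],tgt[1]),np.arctan2(tgt[1],tgt[0]),tgt[2]]
        q=np.array(A)+np.outer(f,np.array(B)-A); P=np.c_[q[:,0]*np.cos(q[:,1]),q[:,0]*np.sin(q[:,1]),q[:,2]]
    else: P=p+np.outer(f,tgt-p)
    rows=[]
    for i in range(n):
        y=y0+dy*f[i]; d=P[i+1]-P[i]; X=[np.cos(y),np.sin(y)];Y=[np.sin(y),-np.cos(y)]
        rows.append([round(1000*d[:2]@X,1),round(1000*d[:2]@Y,1),round(-1000*d[2],1),round(-dy/n,4)])
    for k in range(0,n,10): print(rows[k:k+10])
E
python3 -c "
from h import *
plan([.5,-.365,.2],np.radians(-100.5),30,True)"
```

```text
[[np.float64(40.6), np.float64(3.1), np.float64(0.9), np.float64(0.0455)], [np.float64(40.5), np.float64(3.7), np.float64(0.9), np.float64(0.0455)], [np.float64(40.3), np.float64(4.3), np.float64(0.9), np.float64(0.0455)], [np.float64(40.1), np.float64(4.9), np.float64(0.9), np.float64(0.0455)], [np.float64(39.9), np.float64(5.5), np.float64(0.9), np.float64(0.0455)], [np.float64(39.7), np.float64(6.1), np.float64(0.9), np.float64(0.0455)], [np.float64(39.5), np.float64(6.6), np.float64(0.9), np.float64(0.0455)], [np.float64(39.3), np.float64(7.2), np.float64(0.9), np.float64(0.0455)], [np.float64(39.1), np.float64(7.8), np.float64(0.9), np.float64(0.0455)], [np.float64(38.8), np.float64(8.3), np.float64(0.9), np.float64(0.0455)]]
[[np.float64(38.6), np.float64(8.9), np.float64(0.9), np.float64(0.0455)], [np.float64(38.4), np.float64(9.4), np.float64(0.9), np.float64(0.0455)], [np.float64(38.1), np.float64(10.0), np.float64(0.9), np.float64(0.0455)], [np.float64(37.8), np.float64(10.5), np.float64(0.9), np.float64(0.0455)], [np.float64(37.6), np.float64(11.1), np.float64(0.9), np.flo
[... 440 characters left out ...]
.9), np.float64(0.0455)], [np.float64(35.5), np.float64(14.7), np.float64(0.9), np.float64(0.0455)], [np.float64(35.1), np.float64(15.1), np.float64(0.9), np.float64(0.0455)], [np.float64(34.8), np.float64(15.6), np.float64(0.9), np.float64(0.0455)], [np.float64(34.5), np.float64(16.1), np.float64(0.9), np.float64(0.0455)], [np.float64(34.1), np.float64(16.6), np.float64(0.9), np.float64(0.0455)], [np.float64(33.8), np.float64(17.0), np.float64(0.9), np.float64(0.0455)], [np.float64(33.4), np.float64(17.5), np.float64(0.9), np.float64(0.0455)], [np.float64(33.0), np.float64(17.9), np.float64(0.9), np.float64(0.0455)], [np.float64(32.7), np.float64(18.4), np.float64(0.9), np.float64(0.0455)]]
```

Call:
servo_tool --series '[[[40,3,0,0.05],[40,4,0,0.05],[40,5,0,0.05],[40,7,0,0.05],[39,9,0,0.05],[39,10,0,0.05],[39,12,0,0.05],[38,14,0,0.05],[38,15,0,0.05],[37,17,0,0.05]]]'

```text
t: 1.53
eef_pos: [0.5135, 0.3272, 0.2265]
ee_rot: [-3.141, -0.0, -0.892]
force: [0.9, -0.3, -0.6]
width: 0.0878
gripper_force: 0.0
```

```bash
sed -i 's/round(1000\*d\[:2\]@X,1),round(1000\*d\[:2\]@Y,1),round(-1000\*d\[2\],1),round(-dy\/n,4)/*[float(round(v,3 if k==3 else 1)) for k,v in enumerate([1000*d[:2]@X,1000*d[:2]@Y,-1000*d[2],-dy\/n])]/' h.py; python3 -c "
from h import *
s=telemetry.get_state();print(s['eef_pos'],s['ee_rot'])
plan([.45,-.0,.226],np.radians(-75),7,False)
plan([.48,-.365,.226],np.radians(-100.5),20,True)"
```

```text
[0.51348535 0.32720555 0.22645349] [-3.14144298e+00 -2.04732765e-04 -8.92473751e-01]
[[30.7, 36.4, 0.1, 0.06], [32.8, 34.5, 0.1, 0.06], [34.8, 32.5, 0.1, 0.06], [36.7, 30.4, 0.1, 0.06], [38.4, 28.1, 0.1, 0.06], [40.0, 25.8, 0.1, 0.06], [41.5, 23.4, 0.1, 0.06]]
[[36.6, 5.5, 0.0, 0.043], [36.5, 6.2, 0.0, 0.043], [36.4, 6.8, 0.0, 0.043], [36.2, 7.4, 0.0, 0.043], [36.1, 8.1, 0.0, 0.043], [35.9, 8.7, 0.0, 0.043], [35.7, 9.4, 0.0, 0.043], [35.5, 10.0, 0.0, 0.043], [35.3, 10.6, 0.0, 0.043], [35.1, 11.2, 0.0, 0.043]]
[[34.9, 11.9, 0.0, 0.043], [34.7, 12.5, 0.0, 0.043], [34.4, 13.1, 0.0, 0.043], [34.2, 13.7, 0.0, 0.043], [33.9, 14.3, 0.0, 0.043], [33.6, 14.9, 0.0, 0.043], [33.4, 15.5, 0.0, 0.043], [33.1, 16.0, 0.0, 0.043], [32.8, 16.6, 0.0, 0.043], [32.4, 17.2, 0.0, 0.043]]
```

```bash
python3 -c "
from h import *
plan([.49,.06,.226],np.radians(-80),10)"
```

```text
[[19.3, 18.6, 0.0, 0.05], [20.2, 17.6, 0.0, 0.05], [21.1, 16.6, 0.0, 0.05], [21.9, 15.5, 0.0, 0.05], [22.7, 14.3, 0.0, 0.05], [23.4, 13.2, 0.0, 0.05], [24.0, 12.0, 0.0, 0.05], [24.6, 10.8, 0.0, 0.05], [25.1, 9.5, 0.0, 0.05], [25.5, 8.2, 0.0, 0.05]]
```

Call:
servo_tool --series '[[[19,19,0,0.05],[20,18,0,0.05],[21,17,0,0.05],[22,15.5,0,0.05],[23,14,0,0.05],[23.5,13,0,0.05],[24,12,0,0.05],[24.5,11,0,0.05],[25,9.5,0,0.05],[25.5,8,0,0.05]]]'

```text
t: 2.37
eef_pos: [0.4891, 0.0601, 0.2269]
ee_rot: [-3.141, 0.0, -1.392]
force: [0.1, -0.4, -0.1]
width: 0.0876
gripper_force: 0.0
```

```bash
python3 - <<'E'
from h import *
c=eyes.calibration("wrist"); np.save("c1.npy",c,allow_pickle=True)
save("wrist","w1")
s=telemetry.get_state();print(s['eef_pos'],s['ee_rot'])
R=cv2.Rodrigues(np.array(c["rvec"],float))[0];print("cam",-R.T@np.ravel(c["tvec"]),R[2])
for n in("dock","hold_arm"):
    m=trace("wrist",n)
    if m:
      k=rect(m[0]["mask"]); print(n,m[0]["conf"],cv2.boxPoints(cv2.minAreaRect(k)).round().tolist())
plan([.49,-.365,.226],np.radians(-100.5),20)
E
```

```text
[0.4881424  0.05702017 0.22686301] [ 3.14116543e+00 -3.90754620e-04 -1.39672849e+00]
cam [ 0.5036596  -0.01664438  0.38467305] [-0.05030932  0.28242104 -0.95797042]
dock 0.84 [[115.0, 226.0], [121.0, 161.0], [307.0, 178.0], [302.0, 242.0]]
hold_arm 0.81 [[115.0, 215.0], [119.0, 183.0], [229.0, 196.0], [225.0, 229.0]]
[[20.9, 3.7, 0.0, 0.018], [21.0, 3.4, 0.0, 0.018], [21.0, 3.0, 0.0, 0.018], [21.1, 2.6, 0.0, 0.018], [21.1, 2.2, 0.0, 0.018], [21.2, 1.8, 0.0, 0.018], [21.2, 1.4, 0.0, 0.018], [21.2, 1.1, 0.0, 0.018], [21.2, 0.7, 0.0, 0.018], [21.2, 0.3, 0.0, 0.018]]
[[21.2, -0.1, 0.0, 0.018], [21.2, -0.5, 0.0, 0.018], [21.2, -0.9, 0.0, 0.018], [21.2, -1.2, 0.0, 0.018], [21.2, -1.6, 0.0, 0.018], [21.2, -2.0, 0.0, 0.018], [21.1, -2.4, 0.0, 0.018], [21.1, -2.8, 0.0, 0.018], [21.0, -3.1, 0.0, 0.018], [21.0, -3.5, 0.0, 0.018]]
```

View pics/w1.png

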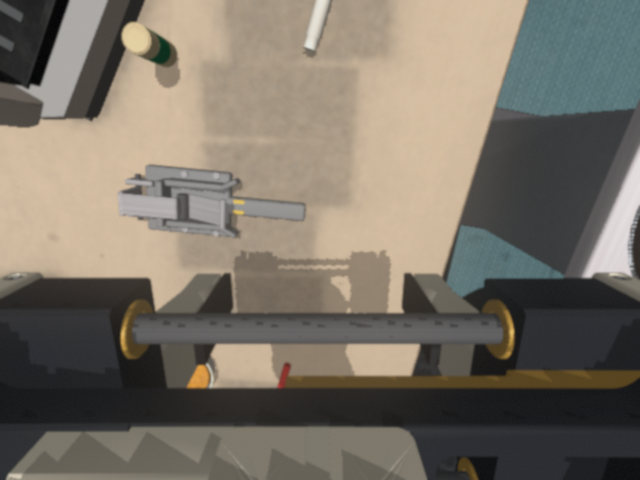

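The wrist view shows the whole dock: the tongue runs from (243,207) to (304,211), the arm's lip is near (183,206), and the guides are at (190,170) and (190,232).

```bash
python3 - <<'E'
import cv2
a=cv2.imread("pics/w1.png")[155:245,112:312]
cv2.imwrite("pics/w1c.png",cv2.resize(a,None,fx=4,fy=4,interpolation=cv2.INTER_CUBIC))
E
```

```text
(no output)
```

View pics/w1c.png

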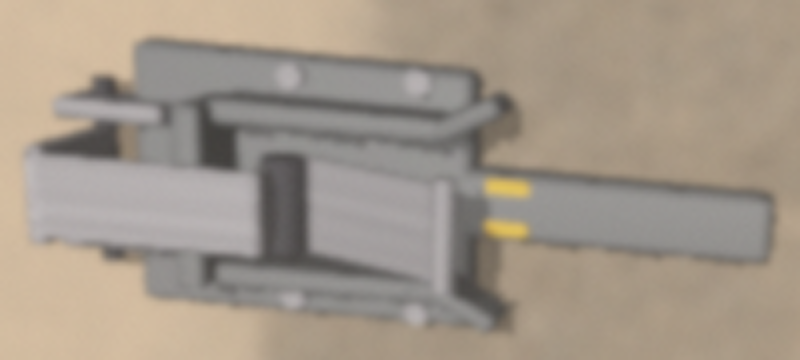

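Call:
servo_tool --series '[[[41,7,0,0.036],[41,5,0,0.036],[41,4,0,0.036],[41,3,0,0.036],[41,1.5,0,0.036],[41,0,0,0.036],[41,-1.5,0,0.036],[41,-3,0,0.036],[41,-4,0,0.036],[33,-5,0,0.036]]]'

```text
t: 3.35
eef_pos: [0.4918, -0.3448, 0.2265]
ee_rot: [-3.141, -0.0, -1.751]
force: [0.4, -0.3, 0.3]
width: 0.0874
gripper_force: 0.0
```

```bash
python3 - <<'E'
from h import *
c=np.load("c1.npy",allow_pickle=True).item()
cr=np.array([[770,192],[764,258],[530,175],[530,240],[478,72],[140,40],[150,295],[478,324]])
w=unproj("wrist",np.c_[112+cr[:,0]/4,155+cr[:,1]/4],.012,c)
print((w*1000).round(1))
dk=np.array([[-75,-10],[-75,10],[10,-37]])
src=np.array([w[0],w[1],w[4]])[:,:2]*1000
# rigid fit
a=dk-dk.mean(0);b=src-src.mean(0);th=np.arctan2((a[:,0]*b[:,1]-a[:,1]*b[:,0]).sum(),(a*b).sum())
R=np.array([[np.cos(th),-np.sin(th)],[np.sin(th),np.cos(th)]]);o=src.mean(0)-R@dk.mean(0)
print("yaw",np.degrees(th),"o",o,"res",(src-dk@R.T-o).round(1)); print("dock coords",((w[:,:2]*1000-o)@R).round(1))
for i,j in((2,0),(3,1),(5,4),(6,7)): d=w[i]-w[j]; d=d if d[0]>0 else -d; print(np.degrees(np.arctan2(d[1],d[0])))
# torch
c2=eyes.calibration("wrist"); np.save("c2.npy",c2,allow_pickle=True); save("wrist","w2")
r=recognise("wrist","torch"); print([(np.round(x["position"],4),x["conf"]) for x in r])
m=trace("wrist","torch")
if m:
  k=rect(m[0]["mask"]); print(m[0]["conf"],cv2.boxPoints(cv2.minAreaRect(k)).round().tolist())
  for z in(.0,.02): print(cv2.minAreaRect((unproj("wrist",k,z,c2)[:,:2]*1000).astype(np.float32)))
E
```

```text
[[504.4  60.3  12. ]
 [502.9  79.5  12. ]
 [571.3  67.6  12. ]
 [569.1  86.1  12. ]
 [588.7  41.7  12. ]
 [679.9  49.6  12. ]
 [674.5 121.8  12. ]
 [581.  113.7  12. ]]
yaw 5.157932048677557 o [577.3333509   76.96473444] res [[ 0.8  0. ]
 [ 1.1 -0.7]
 [-2.   0.7]]
dock coords [[-74.2 -10. ]
 [-74.    9.2]
 [ -6.9  -8.8]
 [ -7.4   9.9]
 [  8.1 -36.2]
 [ 99.7 -36.5]
 [100.8  35.9]
 [  6.9  36.2]]
6.177189726293838
5.758136851172999
4.927272012110197
4.971494938850275
[(array([ 0.5021, -0.3405,  0.0225]), 0.91)]
0.75 [[292.0, 153.0], [319.0, 153.0], [322.0, 271.0], [295.0, 271.0]]
((506.6366271972656, -332.71990966796875), (141.5851287841797, 31.545133590698242), 80.99821472167969)
((505.1850280761719, -337.33514404296875), (134.21630859375, 29.90335464477539), 80.9981918334961)
```

View pics/w2.png

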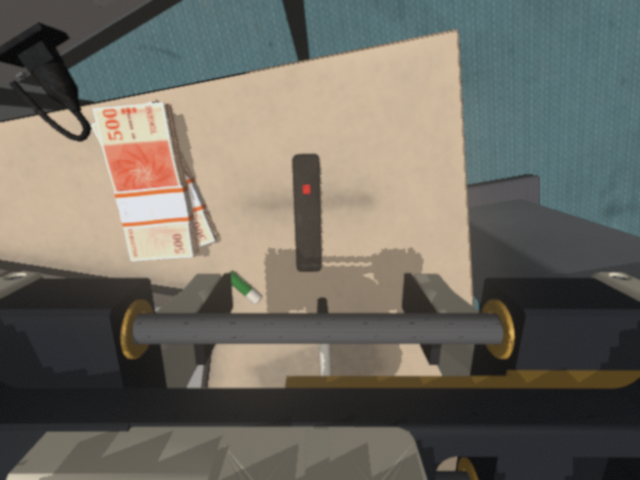

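The torch top centre is at (0.505,-0.337), lying at 81°, and its measured size matches (134 x 30 mm). The switch end is far, at px (307,189). I'm descending on the rear half.

```bash
python3 -c "
from h import *
plan([.4989,-.3768,.005],np.radians(-99),10)"
```

```text
[[3.1, -1.3, 22.1, -0.002], [3.1, -1.3, 22.1, -0.002], [3.1, -1.3, 22.1, -0.002], [3.1, -1.3, 22.1, -0.002], [3.1, -1.3, 22.1, -0.002], [3.1, -1.3, 22.1, -0.002], [3.1, -1.3, 22.1, -0.002], [3.1, -1.3, 22.1, -0.002], [3.1, -1.2, 22.1, -0.002], [3.1, -1.2, 22.1, -0.002]]
```

Call:
servo_tool --series '[[[6,-2.6,22,-0.005],[6,-2.6,28,-0.005],[6,-2.6,28,-0.005],[6,-2.6,28,-0.005],[6,-2.2,28,0],[1,0,26,0],[0,0,22,0],[0,0,18,0],[0,0,13,0],[0,0,8,0]]]' --claw -1

```text
t: 4.33
eef_pos: [0.4987, -0.3736, 0.0038]
ee_rot: [3.14, 0.001, -1.728]
force: [-0.4, 0.9, 0.3]
width: 0.0877
gripper_force: 0.0
```

Call:
servo_tool --series '[[[0,0,0,0],[0,0,0,0],[0,0,0,0],[0,0,0,0],[0,0,0,0],[0,0,0,0],[0,0,0,0],[0,0,0,0],[0,0,0,0],[0,0,0,0]]]' --claw 1 --grip_force 40

```text
t: 5.17
eef_pos: [0.4986, -0.3754, 0.0056]
ee_rot: [3.142, -0.0, -1.73]
force: [-0.4, -0.2, 1.6]
width: 0.0297
gripper_force: 40.0
```

```bash
python3 -c "
from h import *
s=telemetry.get_state()['eef_pos']
plan([.4633,.0668,.09],np.radians(-174.9),16,pos=[s[0],s[1],.09])"
```

```text
[[-26.9, 6.6, -0.0, 0.083], [-26.3, 8.8, -0.0, 0.083], [-25.5, 10.9, -0.0, 0.083], [-24.5, 13.0, -0.0, 0.083], [-23.3, 14.9, -0.0, 0.083], [-22.0, 16.8, -0.0, 0.083], [-20.6, 18.6, -0.0, 0.083], [-19.0, 20.2, -0.0, 0.083], [-17.2, 21.7, -0.0, 0.083], [-15.4, 23.1, -0.0, 0.083]]
[[-13.4, 24.3, -0.0, 0.083], [-11.4, 25.3, -0.0, 0.083], [-9.2, 26.1, -0.0, 0.083], [-7.1, 26.8, -0.0, 0.083], [-4.8, 27.3, -0.0, 0.083], [-2.5, 27.6, -0.0, 0.083]]
```

Call:
servo_tool --series '[[[0,0,-20,0],[0,0,-30,0],[0,0,-30,0],[-27,7,-5,0.083],[-26,9,0,0.083],[-25.5,11,0,0.083],[-24.5,13,0,0.083],[-23,15,0,0.083],[-22,17,0,0.083],[-20.5,18.5,0,0.083]]]'

```text
t: 6.0
eef_pos: [0.4817, -0.181, 0.0905]
ee_rot: [3.142, -0.0, -2.315]
force: [0.6, -0.6, -1.1]
width: 0.0297
gripper_force: 40.0
```

Call:
servo_tool --series '[[[-19,20,0,0.083],[-17,22,0,0.083],[-15.5,23,0,0.083],[-13.5,24,0,0.083],[-11.5,25,0,0.083],[-9,26,0,0.083],[-7,27,0,0.083],[-5,27,0,0.083],[-2.5,27.5,0,0.083],[0,0,0,0]]]'

```text
t: 6.83
eef_pos: [0.464, 0.0692, 0.0909]
ee_rot: [3.141, 0.001, -3.061]
force: [-0.1, 0.1, -1.9]
width: 0.0295
gripper_force: 40.0
```

```bash
python3 - <<'E'
from h import *
s=telemetry.get_state();print(s['eef_pos'],s['ee_rot'],s['width'],s['force'])
plan([.4633,.0668,.03],np.radians(-174.9),5)
a=save("top","t3");b=save("side","s3")
k=lambda im,x,y,w,h,f: cv2.resize(im[y:y+h,x:x+w,::-1],None,fx=f,fy=f,interpolation=cv2.INTER_CUBIC)
cv2.imwrite("pics/t3c.png",np.hstack([k(a,220,180,130,200,3),k(b,210,200,130,200,3)]))
for n in ("torch","dock"):
  m=trace("top",n)
  if m:
    q=rect(m[0]["mask"]);print(n,m[0]["conf"],cv2.boxPoints(cv2.minAreaRect(q)).round().tolist(), cv2.minAreaRect((unproj("top",q,.09 if n=="torch" else .012)[:,:2]*1000).astype(np.float32)))
E
```

```text
[0.46399177 0.06924106 0.09092064] [ 3.14079267e+00  1.46878254e-03 -3.06107334e+00] 0.02946891642086893 [-0.05570759  0.14701344 -1.9189383 ]
[[0.2, -0.5, 12.2, -0.002], [0.2, -0.5, 12.2, -0.002], [0.2, -0.5, 12.2, -0.002], [0.2, -0.5, 12.2, -0.002], [0.2, -0.5, 12.2, -0.002]]
torch 0.65 [[272.0, 250.0], [278.0, 243.0], [293.0, 254.0], [287.0, 262.0]] ((564.3078002929688, 73.05937194824219), (39.21480178833008, 19.816438674926758), 53.01225280761719)
dock 0.64 [[263.0, 198.0], [296.0, 196.0], [300.0, 249.0], [267.0, 251.0]] ((639.529296875, 82.73678588867188), (119.86341094970703, 73.75282287597656), 4.201478481292725)
```

View pics/t3c.png

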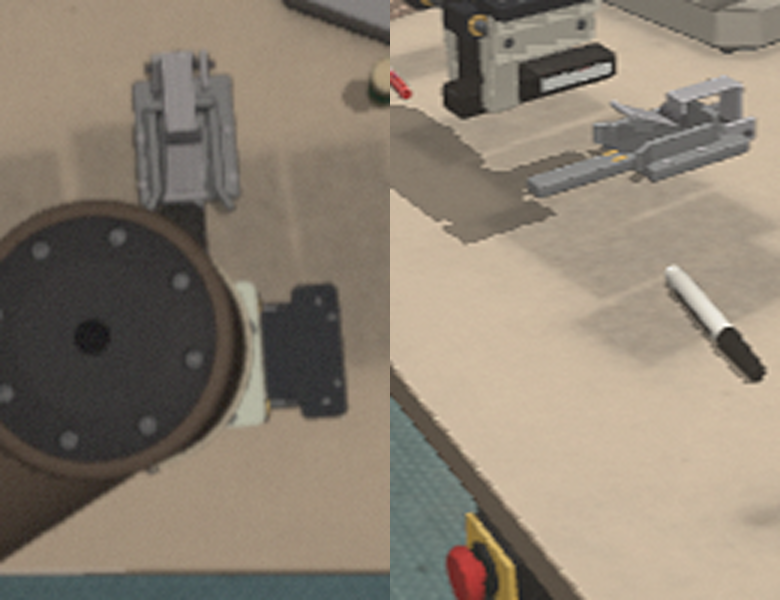

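The torch is level in the grip. Its leading end is at top px (281,248), just short of the dock's guides, whose midline is at about px 283. I'm checking that alignment with parallax before lowering.

```bash
python3 - <<'E'
from h import *
th=np.radians(5.1);R=np.array([[np.cos(th),-np.sin(th)],[np.sin(th),np.cos(th)]]);o=np.array([577.3,77])
def d(px,z): print(px,z,((unproj("top",[px],z)[0,:2]*1000-o)@R).round(1))
d([220+160/3,180+205/3],.105);d([220+206/3,180+208/3],.105)
d([220+146/3,180+205/3],.028);d([220+233/3,180+206/3],.028); d([220+134/3,180+85/3],.012);d([220+237/3,180+80/3],.012)
d([263,198],.012);d([296,196],.012)
s=telemetry.get_state(); print(((s['eef_pos'][:2]*1000-o)@R).round(1))
E
```

```text
[273.3333333333333, 248.33333333333331] 0.105 [-5.8 13.8]
[288.6666666666667, 249.33333333333331] 0.105 [-10.6 -16.4]
[268.6666666666667, 248.33333333333331] 0.028 [ 6.8 30.9]
[297.6666666666667, 248.66666666666669] 0.028 [  0.2 -31.6]
[264.6666666666667, 208.33333333333334] 0.012 [100.   34.6]
[299.0, 206.66666666666666] 0.012 [ 96.6 -42.1]
[263, 198] 0.012 [124.   36.6]
[296, 196] 0.012 [121.7 -37.5]
[-114.6   -1.4]
```

Call:
servo_tool --series '[[[0,0.8,12,0],[0,0,14,0],[0,0,14,0],[0,0,12,0],[0,0,9,0],[0,0,6,0],[0,0,3,0],[0,0,2,0],[0,0,0,0],[0,0,0,0]]]'

```text
t: 7.87
eef_pos: [0.4638, 0.0666, 0.0189]
ee_rot: [3.141, 0.001, -3.058]
force: [-0.2, -0.8, -0.5]
width: 0.0296
gripper_force: 40.0
```

```bash
python3 - <<'E'
from h import *
th=np.radians(5.1);R=np.array([[np.cos(th),-np.sin(th)],[np.sin(th),np.cos(th)]]);o=np.array([577.3,77])
a=save("top","t4");b=save("side","s4")
for i in range(2):
  s=telemetry.get_state(); print(((s['eef_pos'][:2]*1000-o)@R).round(1),s['eef_pos'][2],s['ee_rot'],s['force']); eyes.grab_frame("top")
k=lambda im,x,y,w,h,f: cv2.resize(im[y:y+h,x:x+w,::-1],None,fx=f,fy=f,interpolation=cv2.INTER_CUBIC)
cv2.imwrite("pics/t4c.png",np.hstack([k(a,250,185,66,100,6),k(b,240,210,66,100,6)]))
E
```

```text
[-1.139e+02 -1.000e-01] 0.019043622156327204 [ 3.14119391e+00  8.90345716e-04 -3.05758270e+00] [ 0.55236719 -0.49089557  0.1752232 ]
[-1.14e+02 -1.00e-01] 0.01901419389629478 [ 3.14117919e+00  8.72987944e-04 -3.05764005e+00] [ 0.51394539 -0.16332054 -0.60453206]
```

View pics/t4c.png

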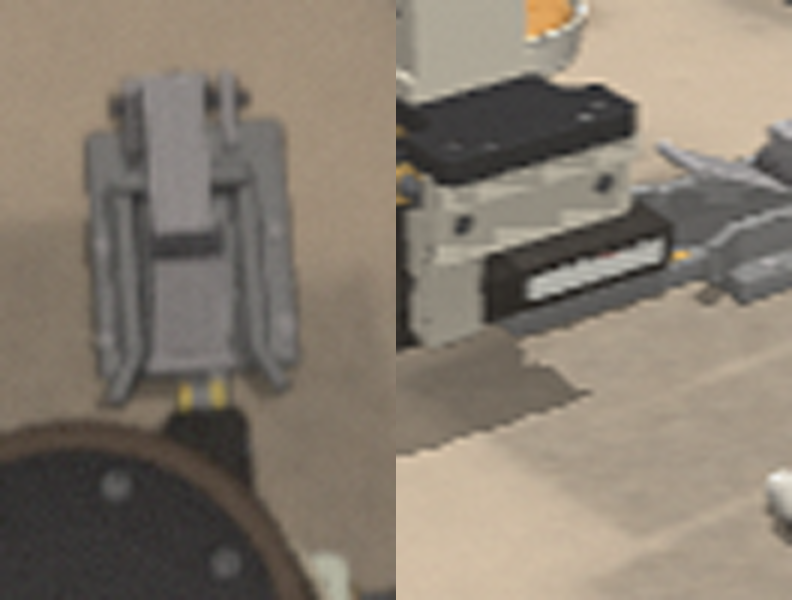

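The top crop shows the torch's leading end at crop (178–247, 410) and the yellow marks at (204,395), so the torch may be off-centre by 2–3 mm. I'll quantify that.

```bash
python3 - <<'E'
from h import *
th=np.radians(5.1);R=np.array([[np.cos(th),-np.sin(th)],[np.sin(th),np.cos(th)]]);o=np.array([577.3,77])
im=cv2.imread("pics/t4.png"); g=im.max(2)
for r in range(247,258): print(r,g[r,274:297].tolist())
def d(n,c,z): print(n,((unproj("top",[[250+c[0]/6,185+c[1]/6]],z)[0,:2]*1000-o)@R).round(1))
d("marks",[204,395],.012);d("markL",[187,395],.012);d("markR",[220,395],.012)
d("plateL",[86,135],.012);d("plateR",[285,122],.012);d("plateL2",[98,370],.012);d("plateR2",[299,360],.012)
d("armlipL",[153,368],.045);d("armlipR",[238,368],.045)
E
```

```text
247 [70, 82, 83, 80, 79, 79, 84, 87, 84, 81, 90, 112, 118, 100, 86, 99, 86, 78, 77, 83, 82, 105, 110]
248 [74, 76, 78, 78, 76, 81, 96, 94, 89, 84, 99, 128, 141, 117, 100, 119, 110, 93, 89, 85, 83, 94, 108]
249 [88, 90, 90, 89, 89, 94, 127, 132, 106, 102, 117, 152, 160, 125, 107, 126, 125, 108, 93, 90, 90, 88, 90]
250 [92, 96, 95, 93, 96, 103, 152, 158, 122, 118, 127, 156, 166, 133, 109, 131, 128, 122, 107, 97, 93, 91, 91]
251 [113, 113, 115, 112, 108, 109, 160, 159, 123, 116, 123, 149, 159, 133, 105, 125, 129, 126, 122, 109, 110, 111, 116]
252 [128, 131, 129, 126, 120, 104, 135, 133, 104, 100, 102, 117, 132, 106, 85, 105, 118, 128, 128, 122, 123, 126, 126]
253 [132, 130, 134, 125, 104, 78, 91, 81, 61, 65, 66, 64, 70, 59, 53, 65, 97, 124, 129, 125, 128, 125, 127]
254 [129, 131, 124, 108, 66, 46, 45, 50, 47, 47, 49, 50, 50, 50, 48, 52, 69, 110, 131, 132, 132, 127, 128]
255 [124, 121, 107, 82, 51, 41, 44, 49, 45, 47, 43, 48, 46, 50, 53, 48, 54, 94, 129, 131, 131, 129, 123]
256 [102, 98, 85, 61, 43, 46, 47, 49, 44, 47, 45, 51, 47, 49, 52, 51, 52, 86, 128, 132, 131, 131, 131]
257 [80, 76, 69, 57, 49, 47, 48, 49, 47, 47, 45, 48, 50, 50, 53, 49, 55, 88, 126, 131, 132, 130, 132]
marks [ 0.5 -0.7]
markL [1.1 5.5]
markR [-0.  -6.5]
plateL [102.   35.2]
plateR [100. -39.]
plateL2 [13.4 37.3]
plateR2 [ 10.2 -36.5]
armlipL [ 7.1 14.4]
armlipR [  4.3 -15.7]
```

The torch is about 1.5 mm to the -y side. I'm correcting that, lowering the last millimetre and starting the slide.

Call:
servo_tool --series '[[[0,0.7,0.6,0],[0,0.6,0.5,0],[-4,0,0,0],[-5,0,0,0],[-5,0,0,0],[-5,0,0,0],[-5,0,0,0],[-5,0,0,0],[-5,0,0,0],[-4,0,0,0]]]'

```text
t: 8.9
eef_pos: [0.5015, 0.0708, 0.0176]
ee_rot: [-3.141, -0.001, -3.058]
force: [-4.9, 0.3, 6.6]
width: 0.0296
gripper_force: 40.0
```

Call:
servo_tool --series '[[[-4,0,0,0],[-4,0,0,0],[-4,0,0,0],[-4,0,0,0],[-4,0,0,0],[-4,0,0,0],[-4,0,0,0],[-3,0,0,0],[-2,0,0,0],[0,0,0,0]]]'

```text
t: 9.73
eef_pos: [0.5322, 0.0725, 0.0176]
ee_rot: [-3.14, -0.005, -3.058]
force: [-9.8, -1.6, 14.8]
width: 0.0294
gripper_force: 40.0
```

Call:
servo_tool --series '[[[-2,0,0,0],[-2,0,0,0],[-2,0,0,0],[-2,0,0,0],[-1,0,0,0],[-1,0,0,0],[-1,0,0,0],[0,0,0,0],[0,0,0,0],[0,0,0,0]]]'

```text
t: 10.57
eef_pos: [0.5429, 0.0734, 0.0176]
ee_rot: [-3.14, -0.005, -3.058]
force: [-10.5, -1.4, 14.2]
width: 0.03
gripper_force: 40.0
```

Call:
servo_tool --series '[[[-1,0,0,0],[-1,0,0,0],[-1,0,0,0],[-1,0,0,0],[0,0,0,0],[0,0,0,0],[0,0,0,0],[0,0,0,0],[0,0,0,0],[0,0,0,0]]]'

```text
t: 11.4
eef_pos: [0.5442, 0.0735, 0.0176]
ee_rot: [-3.14, -0.009, -3.059]
force: [-22.2, 2.6, 24.9]
width: 0.0297
gripper_force: 40.0
```

The force jump with little motion suggests the end stop. I'm checking visually before release.

```bash
python3 - <<'E'
from h import *
a=save("top","t5");b=save("side","s5")
k=lambda im,x,y,w,h,f: cv2.resize(im[y:y+h,x:x+w,::-1],None,fx=f,fy=f,interpolation=cv2.INTER_CUBIC)
cv2.imwrite("pics/t5c.png",np.hstack([k(a,250,185,66,100,6),k(b,275,210,66,100,6)]))
E
```

```text
(no output)
```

View pics/t5c.png

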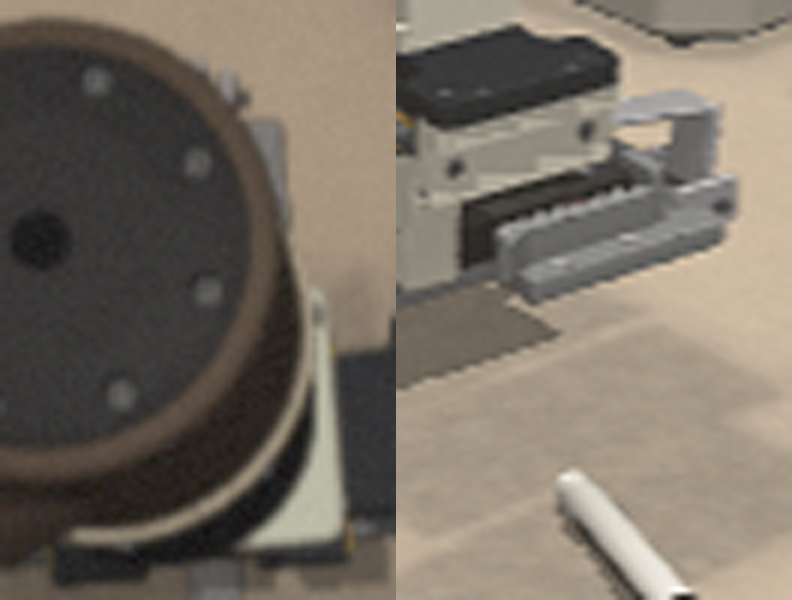

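The side view shows the torch between the guides under the lifted arm, with its nose at the stop. I'm releasing it and lifting.

Call:
servo_tool --series '[[[0,0,0,0],[0,0,0,0],[0,0,0,0],[0,0,0,0],[0,0,0,0],[0,0,0,0],[0,0,0,0],[0,0,0,0],[0,0,0,0],[0,0,0,0]]]' --claw -0.4

```text
t: 12.33
eef_pos: [0.5491, 0.0751, 0.0175]
ee_rot: [-3.142, 0.0, -3.058]
force: [-0.7, -0.3, -0.3]
width: 0.0615
gripper_force: 0.0
```

Call:
servo_tool --series '[[[0,0,-4,0],[0,0,-8,0],[0,0,-12,0],[0,0,-15,0],[0,0,-20,0],[10,0,-20,0],[20,0,-20,0],[30,0,-20,0],[30,0,-20,0],[10,0,-10,0]]]'

```text
t: 13.17
eef_pos: [0.4469, 0.066, 0.1691]
ee_rot: [3.14, 0.002, -3.058]
force: [0.0, 0.0, -0.2]
width: 0.0617
gripper_force: 0.0
```

```bash
python3 - <<'E'
from h import *
b=save("side","s6"); a=save("top","t6"); c=eyes.calibration("wrist"); w=save("wrist","w6")
r=lambda cam,n:[(np.round(x["position"],3),round(x["conf"],2)) for x in recognise(cam,n)[:2]]
for cam in("top","side","wrist"): print(cam,r(cam,"torch"))
k=lambda im,x,y,w,h,f: cv2.resize(im[y:y+h,x:x+w,::-1],None,fx=f,fy=f,interpolation=cv2.INTER_CUBIC)
cv2.imwrite("pics/c6.png",np.hstack([k(a,250,185,66,100,6),k(b,260,210,66,100,6)]))
E
```

```text
top [(array([0.566, 0.073, 0.032]), 0.64)]
side [(array([0.563, 0.064, 0.033]), 0.83)]
wrist [(array([0.539, 0.076, 0.035]), 0.84)]
```

View pics/c6.png

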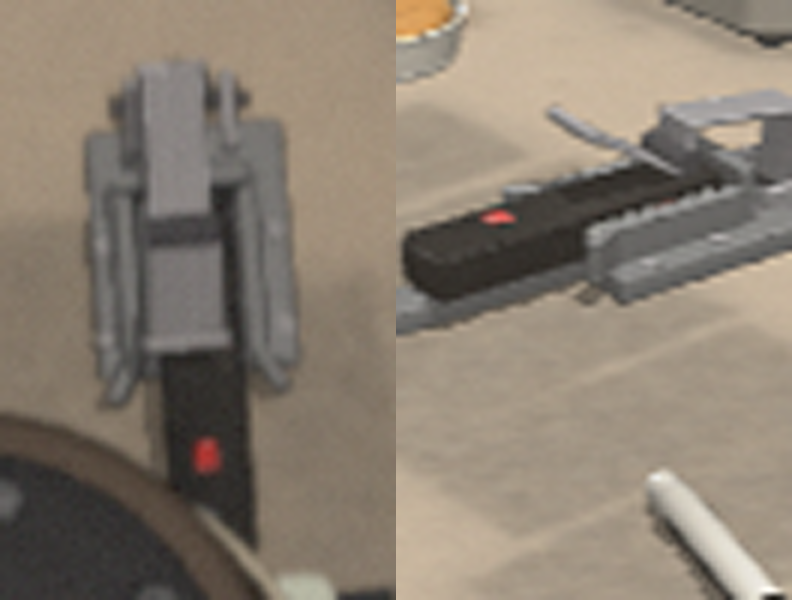

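```bash
python3 - <<'E'
from h import *
th=np.radians(5.1);R=np.array([[np.cos(th),-np.sin(th)],[np.sin(th),np.cos(th)]]);o=np.array([577.3,77])
for n,c,z in(("switch",[206,457],.035),("stopface_top",[150,190],.028),("armlip",[190,347],.052)):
  print(n,((unproj("top",[[250+c[0]/6-.5,185+c[1]/6-.5]],z)[0,:2]*1000-o)@R).round(1))
im=cv2.imread("pics/w6.png").astype(int)
def red(cam,p):
  i=cv2.imread(p).astype(int); m=(i[...,2]-i[...,1]>60)&(i[...,2]-i[...,0]>60); return m
c=eyes.calibration("wrist"); m=red("w","pics/w6.png").astype(np.uint8)
n,_,st,ce=cv2.connectedComponentsWithStats(m)
for s,q in zip(st[1:],ce[1:]):
  if s[4]>10: print("wrist red",s[4],q,((unproj("wrist",[q],.035,c)[0,:2]*1000-o)@R).round(1))
t=trace("wrist","torch")
if t:
  k=rect(t[0]["mask"]); d=(unproj("wrist",k,.032,c)[:,:2]*1000-o)@R; print("torch dock extents",d.min(0),d.max(0))
E
```

```text
switch [-23.9  -0.2]
stopface_top [76.6 12.8]
armlip [13.5  1.1]
wrist red 385 [541.8961039  273.32467532] [-79.  208.8]
torch dock extents [-69.73956194 -15.03954776] [-37.96182027  12.92868244]
```

View pics/w6.png

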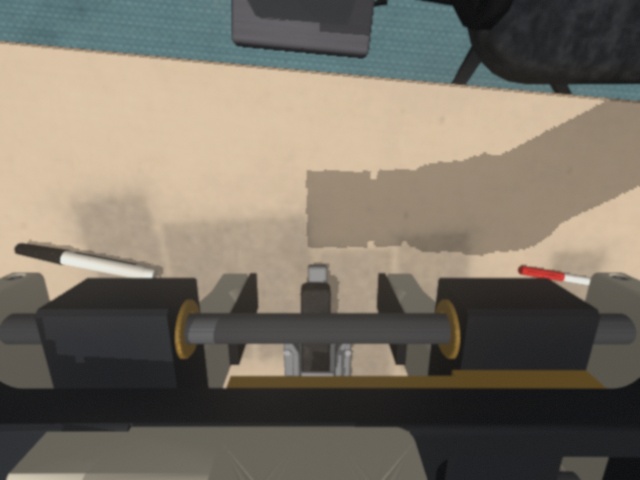

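```bash
python3 -c "
from station import ticket; print(ticket.job_done())"
```

```text
the job is handed in; nothing more can be done
None
```

The torch is docked: plain end first, switch up, flat on the deck against the end stop, with the hold-down arm bearing on it; the gripper is clear and the job was handed in at about 13 s, with no verdict returned.

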